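# Rake pen barrels into the grooves of their tray

## Task

Draw the small rake out from under the bottle riser by its head end, stand it on the rubber mat and let go, then take it again well back on the handle. Comb it teeth-down across the tray, under the carrying bow, until all three loose pen barrels lie down in grooves, without touching the barrels with the fingers. Then stand the rake back on the mat, leaving the jars, the measure, the carton and the jug where they are.

Things in the scene. Friction and masses are not known exactly. Their poses are not given: they have to be found in the camera images.
- rake: wooden rake, 70 g, steel teeth. Origin: middle of the row of tooth tips (lowest level); z up, y along the head, handle towards -x. Head bar 12 (x) by 110 (y), 16 to 32 mm above the tips; six teeth 5 by 6 mm, every 20 mm from y = -50 to +50. Starts standing on the table, handle stowed in the riser's tunnel; the head and about the first 44 mm of handle are in the open.
- rake_handle (a point): point on the axis of the rake's handle, 110 mm behind its head, 36 mm above the tooth-tip level. The handle is 12 by 12 mm square and runs at that height from x = +6 to -196 mm of the rake's frame, at y = 0. The rake balances 86 mm behind its head.
- rake_tail (a point): centre of the underside of the foot at the rake's tail, x = -190 mm in the rake's frame. The foot is 12 by 12 mm and reaches down to tooth-tip level, so the rake stands level on teeth and foot.
- riser: fixed plywood step for bottles, x from -150 to 0, 130 mm wide (y), 60 mm high. Origin: on the table, middle of its open front edge; +x points out of it. A tunnel along x at y = 0 is 30 mm wide, ceiling 50 mm above the table. The stowed rake points along about the same x, head 50 mm in front: draw it out along +x, 150 mm or more, lifted at most 6 mm meanwhile.
- mat: black rubber mat, 260 (x) by 160 (y) by 2 mm, fixed. Origin: centre of its underside, on the table; z up.
- tray: fixed light wooden tray, seven straight grooves along y. Origin: on the table under the middle of the grooves; z up, +x away from the robot. Grooves 13 mm wide, 150 long, at x = -54, -36, ... +54 mm; floor 6 mm, flat ridge tops (5 mm wide) 15 mm above the table. End walls (inner faces y = +-75) and far wall (inner face x = +65.5) are 26 mm high; near side open.
- tray_near (a point): middle of the tray's near edge (x = -65.5 in its frame), at ridge-top height: no wall here. Teeth carried 2 to 4 mm above the ridges pass over a barrel in a groove (1 mm proud) and push those lying across; lower teeth catch in the grooves. Pushed at 40 mm/s away from here, head parallel to the grooves, they turn and drop into empty grooves; if one pinches, back off a little and it drops.
- tray_bow (a point): middle of the steel carrying bow, a 10 mm round bar along y over the middle of the tray (x = 0), underside 91 mm above the table, on posts at y = +-79 mm. The rake's head and handle pass beneath it; fingers gripping the rake do not.
- barrel0: loose black pen barrel with a steel band, round-ended rod 10 mm thick and 110 mm long, 20 g. Origin at its middle, on its axis; its x runs along it. It starts lying across the ridges of the tray, askew to the grooves; its axis is 20 mm above the table then and 11 mm when it lies in a groove. Polished: it slides and rolls easily.
- barrel1: loose black pen barrel with a steel band, round-ended rod 10 mm thick and 110 mm long, 20 g. Origin at its middle, on its axis; its x runs along it. It starts lying across the ridges of the tray, askew to the grooves; its axis is 20 mm above the table then and 11 mm when it lies in a groove. Polished: it slides and rolls easily.
- barrel2: loose black pen barrel with a steel band, round-ended rod 10 mm thick and 110 mm long, 20 g. Origin at its middle, on its axis; its x runs along it. It starts lying across the ridges of the tray, askew to the grooves; its axis is 20 mm above the table then and 11 mm when it lies in a groove. Polished: it slides and rolls easily.
- jar0: ink jar standing on the riser, 40 mm thick, about 58 mm high, loose. Origin under its centre.
- jar1: ink jar standing on the riser, 40 mm thick, about 58 mm high, loose. Origin under its centre.
- jar2: ink jar on the table, 40 mm thick, about 58 mm high, loose. Origin under its centre.
- jar3: ink jar on the table, 40 mm thick, about 58 mm high, loose. Origin under its centre.
- jigger: steel double-cone measure on the table, 42 mm wide, 75 mm high, loose. Origin under its centre.
- carton: black carton on the table, 45 by 60 by 85 mm, loose. Origin under its centre.
- jug: orange jug on the table, 100 mm wide with a handle, 105 mm high, loose. Origin under its centre.
Not all that is in view belongs to the job. What is shaped like the rake but white is not meant. Of the things shaped like the tray, the wooden one is meant.

How it is judged:
By the outcome, as a careful person would: the job done as asked, in the order asked, and still so for the second after the job is handed in, with the robot touching nothing.
It also fails if it takes over 72 s, if anything falls off the work surface, if the arm or the gripper's body presses on something with over 40 N, if the wrist force passes 120 N, or if a joint passes its speed limit or range.

## Robot

A 6-joint arm with a two-finger parallel gripper is mounted at the origin on the work surface. World frame = base frame: x ahead of the robot, y to its left, z up, the work surface at z = 0. Lengths are in m, angles in rad, forces in N, time in s.
With the tool pointing down it reaches from about 0.25 to 0.725 m from the base axis. Payload 4 kg.
Tool frame: the origin (TCP) lies midway between the tips of the shut fingers; the grasp point (between the pads) lies 19 mm behind it; z points along the fingers, y is the line along which they close (so a half turn about z gives the same grasp; the last joint's range is limited). The gripper opens to 85 mm and grips with 20 to 120 N. Pads are 22 mm wide; open, the fingers measure 114 mm over their backs; the gripper's body (76 mm by 85 mm) begins 54 mm behind the grasp point. The pads swing forward as they close: fully open they stand 13 mm farther back than shut.
Start: joints at [-1.16, 0.241, 0.005, 1.335, 0, 1.571], TCP at [0.2, -0.458, 0.231] pointing down, gripper open.
Joint ranges: [-2.72, 2.72], [-1.05, 1.87], [-1.09, 1.28], [-1.99, 2.15], [-1.42, 1.44], [-3.14, 3.14]. Speed limits (rad/s): [2.79, 2.79, 3.14, 3.14, 3.14, 3.14].

## Interface

Orientations are given as a unit quaternion [x, y, z, w].
In Python, from workcell import get_obs, imaging, workorder gives the robot as it stands.
- The arm moves only by the shell command python3 -m jog 'ROWS'. ROWS is a JSON list of rows, 1 to 10 of them, each of 7 numbers: a rotation vector rx, ry, rz in rad, then dx, dy, dz in m, then the finger opening in m; each row is the pose to reach, as a shift and turn from the pose commanded when the command began, along the tool's axes at that moment; what a row does not reach only later rows make up. A row lasts 1/8 s, in which the tool goes at most 0.0625 m and 0.188 rad, less where a joint would pass 70% of its speed; a pose out of reach is approached as far as the arm can. The fingers move at their own pace and stop on an object; the grip force is fixed at half the most. Time passes only in rows, so rows that do not move let the fingers close. It prints the time, the measured TCP pose, the force, the opening and the grip force at its end.
- get_obs(): the state, without advancing time (a new reading comes with each control period).
- imaging.camera(name): name is "scene" or "top" or "wrist"; returns (picture, depth): 480x640x3 uint8, red, green, blue; 480x640 float32, m along the optical axis (not along the pixel's ray), 0 where there is no reading.
- imaging.calibration(name): a dict with "mtx" (3x3 intrinsics, pixels), "R" (3x3) and "t" (3): a world point X has camera coordinates R X + t. Camera axes: x right, y down, z forward; pixel columns grow to the right and rows downward; lengths in m; the calibration is good to about 2 mm. The wrist camera is an equidistant fisheye: a pixel r from the principal point sees the ray r / f radians off the axis. A picture is of the moment at which its call begins: read the wrist's pose just before it. calibration takes no time and is no camera call; for the wrist camera it gives the pose at the moment of the call.
- workorder.job_done(): hands the job in; it is judged then, once.
The state is a dict: "clock": time; "joint_pos": joint angles; "joint_vel": joint speeds; "tau": joint torques, N m; "eef_pos": TCP position; "tool_rot": TCP orientation; "ft_force": force on the tool from outside, world axes, zero at the start; "ft_torque": the same for the moment, N m; "grip_width": finger opening in m; "grasp_force": force on a finger pad.
Only numpy, scipy, OpenCV 4.12 (cv2) and the standard library are available. Lean on these libraries where they do the work, as an engineer would, in place of code of your own. Each camera call takes 0.05 s, during which the arm holds its last target. There are 200 camera calls.

## Working session

There is one attempt and no reset: what is moved stays moved. The work goes in short steps, Python scripts to look and compute and a shell command to move; the robot and the scene stay as the last step left them, time stands still between calls to the robot, and variables do not carry over. Pictures are saved under pics/ and viewed, at most 10 in all, crops included, and the job is handed in when it is done.

```bash
mkdir -p pics; ls; cat > h.py <<'E'
import numpy as np, cv2
from workcell import get_obs, imaging, workorder
def ray(name,uv,z,c=None):
    c=c or imaging.calibration(name); K=np.array(c["mtx"]);R=np.array(c["R"]);t=np.array(c["t"])
    uv=np.atleast_2d(np.array(uv,float)); d=np.c_[(uv[:,0]-K[0,2])/K[0,0],(uv[:,1]-K[1,2])/K[1,1],np.ones(len(uv))]@R
    o=-R.T@t; return o+d*((z-o[2])/d[:,2])[:,None]
def proj(name,X):
    c=imaging.calibration(name); p=np.atleast_2d(X)@np.array(c["R"]).T+np.array(c["t"]); q=p@np.array(c["mtx"]).T
    return q[:,:2]/q[:,2:]
E
python3 - <<'E'
from h import *
for n in("top","scene"):
    p,d=imaging.camera(n); cv2.imwrite(f"pics/{n}0.png",p[:,:,::-1]); np.savez(f"pics/{n}0.npz",p=p,d=d)
    c=imaging.calibration(n); print(n,c)
print(get_obs())
E
```

```text
pics
top {'mtx': array([[473.8871943 ,   0.        , 321.9999629 ],
       [  0.        , 473.8871943 , 249.02342019],
       [  0.        ,   0.        ,   1.        ]]), 'R': array([[ 0.01104503, -0.99989445,  0.00943934],
       [-0.98792911, -0.01237056, -0.15441189],
       [ 0.15451237, -0.00761992, -0.98796147]]), 't': array([-0.00325668,  0.50061115,  1.06715685])}
scene {'mtx': array([[518.38324299,   0.        , 317.87288334],
       [  0.        , 518.38324299, 235.38619734],
       [  0.        ,   0.        ,   1.        ]]), 'R': array([[-0.22844802,  0.97351217, -0.00924941],
       [ 0.75388182,  0.17088127, -0.63439876],
       [-0.61601437, -0.1519001 , -0.77295062]]), 't': array([ 0.08553294, -0.31330577,  1.68377689])}
{'clock': 0.1, 'joint_pos': array([-1.15999357e+00,  2.41362410e-01,  3.87681847e-03,  1.33521064e+00,
        2.10622958e-06,  1.57080258e+00]), 'joint_vel': array([ 0.00035009, -0.00247138,  0.00359853, -0.0018995 , -0.00123624,
       -0.00010153]), 'tau': array([ 7.84695440e-04, -3.73138404e+01,  2.53010201e+01,  1.08611182e-02,
       -6.88336922e-05, -1.56709664e-06]), 'eef_pos': array([ 0.19944904, -0.45788518,  0.23049643]), 'tool_rot': array([ 9.78979395e-01,  2.03956961e-01, -1.92724515e-04, -9.30198699e-04]), 'ft_force': array([-0.4629825 , -0.89848942,  0.53678533]), 'ft_torque': array([ 0.03007347,  0.0222706 , -0.01318393]), 'grasp_force': 0.0, 'grip_width': 0.08549607279242141}
```

View pics/top0.png

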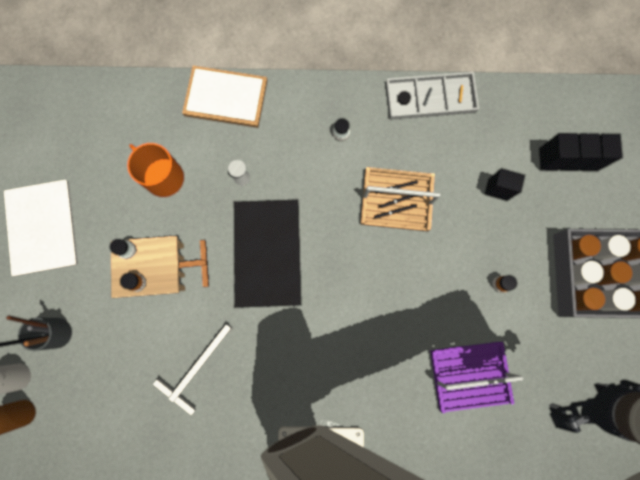

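View pics/scene0.png

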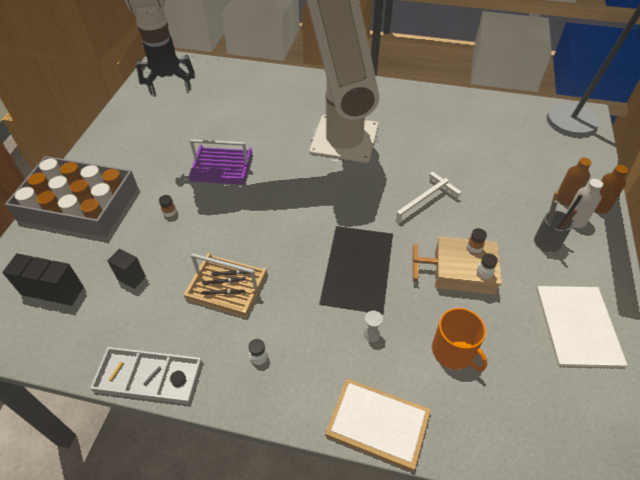

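Top view: rake at (180–208, 240–287) pointing right (world −y), riser (145,266), mat (267,253), wooden tray (398,200) with barrels across, bow over it. The purple tray and white rake are decoys. I'll look closer at both.

```bash
python3 - <<'E'
from h import *
T=np.load("pics/top0.npz")["p"];S=np.load("pics/scene0.npz")["p"]
def cr(im,x,y,w,h):return cv2.resize(im[y:y+h,x:x+w],(400,300),interpolation=cv2.INTER_CUBIC)
a=np.vstack([np.hstack([cr(T,350,155,100,75+5)[:300],cr(T,150,225,100,75)]),np.hstack([cr(S,176,240,100,75),cr(S,400,225,100,75)])])
cv2.imwrite("pics/crop1.png",a[:,:,::-1])
hsv=cv2.cvtColor(T,cv2.COLOR_RGB2HSV)
m=(T.max(2)<45).astype(np.uint8); n,l,s,c=cv2.connectedComponentsWithStats(m)
for i in range(1,n):
    if s[i,4]>3000:
        q=cv2.minAreaRect(np.argwhere(l==i)[:,::-1].astype(np.float32)); w=ray("top",cv2.boxPoints(q),.002); print("dark",s[i],q,w[:,:2].round(4).tolist(),w.mean(0))
m=cv2.inRange(hsv,(3,100,60),(14,255,255)); n,l,s,c=cv2.connectedComponentsWithStats(m)
for i in range(1,n):
    if s[i,4]>60: print("rk",s[i],c[i])
E
```

```text
dark [ 236  202   63  104 5367] ((267.0, 253.5), (61.99999237060547, 102.99998474121094), 0.0) [[0.3699, 0.2043], [0.6202, 0.214], [0.6222, 0.0624], [0.3715, 0.0577]] [0.49594756 0.13460863 0.002     ]
rk [ 127  143   57   54 2236] [154.71332737 169.03980322]
rk [573 234  28  25 440] [588.20454545 245.71136364]
rk [599 238  41  47 543] [622.28360958 268.45856354]
rk [179 240  29  47 389] [198.80205656 263.        ]
rk [130 274  12  16  69] [137.69565217 282.66666667]
rk [577 287  29  24 426] [592.70187793 299.26525822]
rk [  7 316  38  11  78] [ 25.19230769 321.55128205]
rk [ 23 337  25  10 101] [ 33.88118812 341.66336634]
rk [  0 407  35  27 471] [ 15.24840764 419.26539278]
```

View pics/crop1.png

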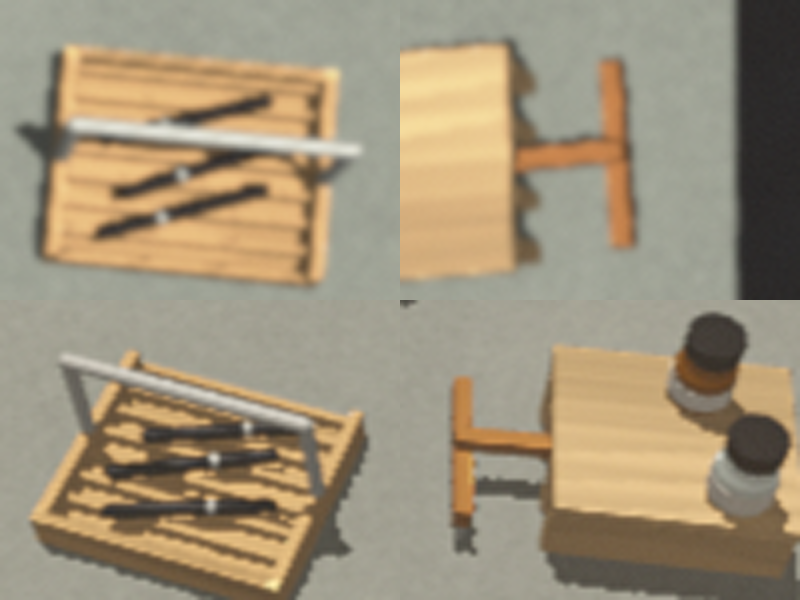

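Crops: rake head bar ends at top pixels (202.5,240) and (206,286.5), handle meets riser at (179,264.5). Tray wall corners near (361,224), (430,230), (434.5,174), (367,167.5); bow from (368,188) to (439.5,195); all barrels slanted about 15–20° to the grooves.

```bash
python3 - <<'E'
from h import *
p=lambda uv,z:ray("top",uv,z)[:,:2].round(4)
h=p([(202.5,240),(206,286.5)],.032); print("head",h,h.mean(0),"yaw",np.degrees(np.arctan2(*(h[0]-h[1])[::-1]))-90,np.linalg.norm(h[0]-h[1]))
print("handle",p([(179,264.5),(201,262.5)],.042))
hs=ray("scene",[(400+460/4,225+(380-300)/4),(400+460/4,225+(522-300)/4)],.032)
m=np.load("pics/scene0.npz")["p"]; 
hs=ray("scene",[(400+(461-400)/4,225+(379-300)/4),(400+(462-400)/4,225+(522-300)/4)],.032); print("scene head",hs[:,:2],hs.mean(0))
r=p([(150+115/4,225+45/4),(150+115/4,225+268/4)],.06); print("riser front",r,r.mean(0))
b=p([(368,188.3),(439.5,195)],.096); print("bow",b,b.mean(0),np.degrees(np.arctan2(*(b[0]-b[1])[::-1])), np.linalg.norm(b[0]-b[1]))
c=p([(361.3,223.8),(430,230.2),(434.5,173.7),(367,167.5)],.026); print("corners",c,c.mean(0))
sc=lambda x,y:(176+x/4,240+(y-300)/4)
bs=ray("scene",[sc(65,358),sc(310,425)],.096)[:,:2]; print("bow scene",bs,bs.mean(0))
cs=ray("scene",[sc(35,522),sc(280,590),sc(360,415),sc(132,353)],.026)[:,:2]; print("corner scene",cs,cs.mean(0))
E
```

```text
head [[0.5196 0.2836]
 [0.4105 0.2701]] [0.46505 0.27685] yaw -82.94609425146344 0.10993206993411883
handle [[0.4598 0.3324]
 [0.4651 0.282 ]]
scene head [[0.41341862 0.27245803]
 [0.52677602 0.28583224]] [0.47009732 0.27914513 0.032     ]
riser front [[0.5228 0.3314]
 [0.3954 0.3241]] [0.4591  0.32775]
bow [[ 0.6318 -0.0993]
 [ 0.6184 -0.2608]] [ 0.6251  -0.18005] 85.25691126814378 0.16205495981302143
corners [[ 0.5646 -0.0904]
 [ 0.5512 -0.2542]
 [ 0.6911 -0.2685]
 [ 0.7044 -0.1046]] [ 0.627825 -0.179425]
bow scene [[ 0.61691063 -0.25800817]
 [ 0.63155377 -0.0963003 ]] [ 0.6242322  -0.17715424]
corner scene [[ 0.69313016 -0.26167716]
 [ 0.70547318 -0.09926044]
 [ 0.57100985 -0.08987348]
 [ 0.55631483 -0.25025375]] [ 0.63148201 -0.17526621]
```

```bash
cat >> h.py <<'E'
from scipy.spatial.transform import Rotation as Ro
def delta(xyz,yaw,o=None):
    """shift and turn in tool axes to reach TCP xyz, pointing down, tool y at azimuth yaw (deg)"""
    o=o or get_obs(); R0=Ro.from_quat(o["tool_rot"]); a=np.radians(yaw); y=np.array([np.cos(a),np.sin(a),0]); z=np.array([0,0,-1.])
    R1=Ro.from_matrix(np.c_[np.cross(y,z),y,z])
    print("rot",(R0.inv()*R1).as_rotvec().round(4),"d",R0.inv().apply(np.array(xyz)-o["eef_pos"]).round(4))
def st():
    o=get_obs(); y=Ro.from_quat(o["tool_rot"]).apply([0,1,0]); print("t",o["clock"],"tcp",o["eef_pos"].round(4),"yaw",np.degrees(np.arctan2(y[1],y[0])).round(2),"j",o["joint_pos"].round(2),"w",o["grip_width"],"gf",o["grasp_force"],"F",o["ft_force"].round(1))
E
python3 -c "
from h import *
delta([.464,.306,.16],6)"
```

```text
rot [-1.6000e-03 -1.2000e-03 -1.2647e+00] d [ 0.5476 -0.5946  0.0716]
```

```bash
R='[0,0,-1.265,0.5476,-0.5946,0.03,0.06]'; python3 -m jog '[[0,0,-1.265,0.5476,-0.5946,0.03,0.06],[0,0,-1.265,0.5476,-0.5946,0.03,0.06],[0,0,-1.265,0.5476,-0.5946,0.03,0.06],[0,0,-1.265,0.5476,-0.5946,0.03,0.06],[0,0,-1.265,0.5476,-0.5946,0.03,0.06],[0,0,-1.265,0.5476,-0.5946,0.03,0.06],[0,0,-1.265,0.5476,-0.5946,0.03,0.06],[0,0,-1.265,0.5476,-0.5946,0.03,0.06],[0,0,-1.265,0.5476,-0.5946,0.03,0.06],[0,0,-1.265,0.5476,-0.5946,0.03,0.06]]'; python3 -c "
from h import *
st(); delta([.464,.306,.15],6)"
```

```text
clock: 1.35
eef_pos: [0.4042, 0.1339, 0.2079]
tool_rot: [0.669, 0.743, -0.0, 0.0]
ft_force: [0.2, -0.2, 0.3]
grip_width: 0.0601
grasp_force: 0.0
t 1.35 tcp [0.4042 0.1339 0.2079] yaw 6.05 j [ 0.32  0.11 -0.22  1.24 -0.    1.79] w 0.06011733566485389 gf 0.0 F [ 0.2 -0.2  0.3]
rot [0.0002 0.0004 0.0009] d [0.1649 0.0776 0.0579]
```

```bash
python3 -m jog '[[0,0,0,0.165,0.0776,0.058,0.06],[0,0,0,0.165,0.0776,0.058,0.06],[0,0,0,0.165,0.0776,0.058,0.06],[0,0,0,0.165,0.0776,0.058,0.06],[0,0,0,0.165,0.0776,0.058,0.06]]'; python3 - <<'E'
from h import *
st(); delta([.464,.306,.017],6)
c=imaging.calibration("wrist"); p,d=imaging.camera("wrist"); cv2.imwrite("pics/w1.png",p[:,:,::-1]); print(c)
E
```

```text
clock: 1.98
eef_pos: [0.4632, 0.3036, 0.1492]
tool_rot: [0.669, 0.743, -0.001, -0.0]
ft_force: [-0.4, -0.2, 0.8]
grip_width: 0.0601
grasp_force: 0.0
t 1.975 tcp [0.4632 0.3036 0.1492] yaw 6.06 j [ 0.58  0.4   0.    1.18 -0.    2.05] w 0.06009285999188293 gf 0.0 F [-0.4 -0.2  0.8]
rot [-0.0023  0.0015  0.001 ] d [0.0025 0.0013 0.1322]
{'mtx': array([[371.64829954,   0.        , 315.85803258],
       [  0.        , 371.64829954, 240.8859701 ],
       [  0.        ,   0.        ,   1.        ]]), 'R': array([[ 0.99440111,  0.10565253, -0.00199518],
       [ 0.10207339, -0.95548682,  0.27681394],
       [ 0.02733972, -0.27546774, -0.96092147]]), 't': array([-0.49351457,  0.22912586,  0.37109699])}
```

View pics/w1.png

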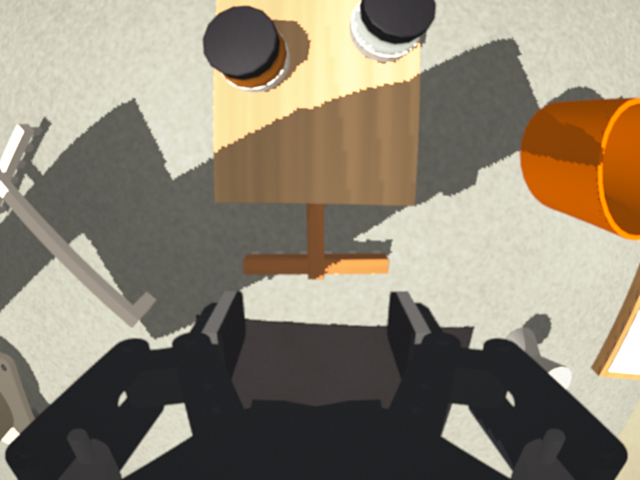

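Wrist view: handle visible from (315,205) to (316,275), head bar from (244,265) to (388,265), centred between the fingers.

```bash
cat >> h.py <<'E'
def wray(c,uv,z):
    K=np.array(c["mtx"]);R=np.array(c["R"]);t=np.array(c["t"]); uv=np.atleast_2d(np.array(uv,float))
    q=uv-K[:2,2]; r=np.linalg.norm(q,axis=1); th=r/K[0,0]; d=np.c_[q/r[:,None]*np.sin(th)[:,None],np.cos(th)]@R
    o=-R.T@t; return o+d*((z-o[2])/d[:,2])[:,None]
E
python3 - <<'E'
from h import *
c=imaging.calibration("wrist")
print(wray(c,[(315.5,207),(316.5,252)],.042)); h=wray(c,[(244,264),(388,264)],.032);print(h,h.mean(0)); print(wray(c,[(214,203),(415,204)],.06))
E
```

```text
[[0.46197313 0.32495319 0.042     ]
 [0.4660603  0.29278726 0.042     ]]
[[0.41299177 0.27429619 0.032     ]
 [0.52109151 0.28569072 0.032     ]] [0.46704164 0.27999346 0.032     ]
[[0.39546217 0.32465042 0.06      ]
 [0.5258429  0.33767668 0.06      ]]
```

```bash
python3 -m jog '[[0,0,0,0.0033,0.001,0.132,0.06],[0,0,0,0.0033,0.001,0.132,0.06],[0,0,0,0.0033,0.001,0.132,0.06],[0,0,0,0.0033,0.001,0.132,0.06],[0,0,0,0.0033,0.001,0.132,0.0],[0,0,0,0.0033,0.001,0.132,0.0],[0,0,0,0.0033,0.001,0.132,0.0],[0,0,0,0.0033,0.001,0.132,0.0],[0,0,0,0.0033,0.001,0.132,0.0]]'; python3 -c "
from h import *
st()"
```

```text
clock: 3.15
eef_pos: [0.4656, 0.3081, 0.0201]
tool_rot: [0.669, 0.743, 0.001, 0.0]
ft_force: [-1.0, -1.7, 7.2]
grip_width: 0.0109
grasp_force: 59.4
t 3.15 tcp [0.4656 0.3081 0.0201] yaw 6.05 j [ 0.58  0.53 -0.16  0.88 -0.    2.05] w 0.010868912408494122 gf 59.36253368854523 F [-1.  -1.7  7.2]
```

```bash
python3 -m jog '[[0,0,0,0,0,-0.003,0.0],[0,0,0,0,0,-0.005,0.0],[0,0,0,0,0,-0.005,0.0]]'; python3 -c "
from h import *
st()
o=get_obs();print(Ro.from_quat(o['tool_rot']).inv().apply(np.array([np.cos(np.radians(-84.2)),np.sin(np.radians(-84.2)),0])*.2))"
```

```text
clock: 3.52
eef_pos: [0.4646, 0.3074, 0.0232]
tool_rot: [0.669, 0.743, -0.0, 0.0]
ft_force: [-1.3, -0.5, 0.4]
grip_width: 0.0108
grasp_force: 58.5
t 3.525 tcp [0.4646 0.3074 0.0232] yaw 6.02 j [ 0.58  0.53 -0.15  0.89 -0.    2.05] w 0.010796878090590071 gf 58.54379117488861 F [-1.3 -0.5  0.4]
[-1.99998574e-01 -7.55094726e-04  9.48835328e-06]
```

```bash
python3 -m jog '[[0,0,0,-0.015,0,-0.001,0],[0,0,0,-0.035,0,-0.001,0],[0,0,0,-0.055,0,-0.001,0],[0,0,0,-0.075,0,-0.001,0],[0,0,0,-0.095,0,-0.001,0],[0,0,0,-0.115,0,-0.001,0],[0,0,0,-0.135,0,-0.001,0],[0,0,0,-0.155,-0.0005,-0.001,0],[0,0,0,-0.175,-0.0005,-0.001,0],[0,0,0,-0.175,-0.0005,-0.001,0]]'; python3 - <<'E'
from h import *
st()
T,_=imaging.camera("top");S,_=imaging.camera("scene")
a=np.hstack([cv2.resize(T[190:340,90:320],(460,300)),cv2.resize(S[200:350,310:480],(340,300))]); cv2.imwrite("pics/c2.png",a[:,:,::-1])
E
```

```text
clock: 4.78
eef_pos: [0.4825, 0.1316, 0.0241]
tool_rot: [0.67, 0.742, -0.0, -0.0]
ft_force: [-0.9, 1.0, -0.5]
grip_width: 0.0105
grasp_force: 58.5
t 4.775 tcp [0.4825 0.1316 0.0241] yaw 5.87 j [ 0.27  0.43 -0.31  0.83 -0.    1.73] w 0.010482934729294823 gf 58.5408478975296 F [-0.9  1.  -0.5]
```

View pics/c2.png

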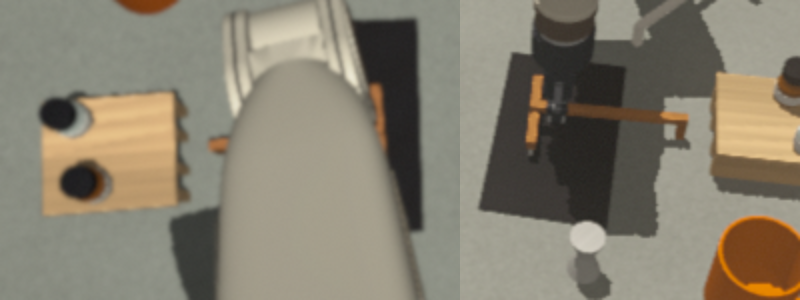

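Rake is clear of the riser (tail at crop x≈210 vs riser edge 180). Lift and turn it over the mat.

```bash
python3 -c "
from h import *
delta([.564,.1365,.085],91.5)"
```

```text
rot [ 6.0000e-04 -2.0000e-04 -1.4926e+00] d [-0.005   0.0813 -0.0608]
```

```bash
python3 -m jog '[[0,0,0,0,0,-0.06,0],[0,0,-0.18,0,0.01,-0.06,0],[0,0,-0.36,0,0.02,-0.06,0],[0,0,-0.54,0,0.03,-0.06,0],[0,0,-0.72,0,0.04,-0.06,0],[0,0,-0.90,-0.002,0.05,-0.06,0],[0,0,-1.08,-0.005,0.06,-0.06,0],[0,0,-1.26,-0.005,0.07,-0.06,0],[0,0,-1.44,-0.005,0.0813,-0.06,0],[0,0,-1.4926,-0.005,0.0813,-0.06,0]]'; python3 - <<'E'
from h import *
st(); delta([.564,.1365,.026],91.5)
c=imaging.calibration("wrist"); p,d=imaging.camera("wrist"); S,_=imaging.camera("scene")
a=np.hstack([cv2.resize(p[100:400,120:520],(400,300)),cv2.resize(S[200:350,290:490],(400,300))]); cv2.imwrite("pics/c3.png",a[:,:,::-1])
E
```

```text
clock: 6.12
eef_pos: [0.5647, 0.1379, 0.084]
tool_rot: [-0.015, 1.0, 0.0, 0.0]
ft_force: [0.1, 0.2, -1.5]
grip_width: 0.0105
grasp_force: 58.7
t 6.125 tcp [0.5647 0.1379 0.084 ] yaw 91.75 j [ 0.24  0.5  -0.01  1.06  0.    0.21] w 0.010490271268803277 gf 58.727556467056274 F [ 0.1  0.2 -1.5]
rot [0.0006 0.0008 0.0043] d [ 0.0008 -0.0014  0.058 ]
```

View pics/c3.png

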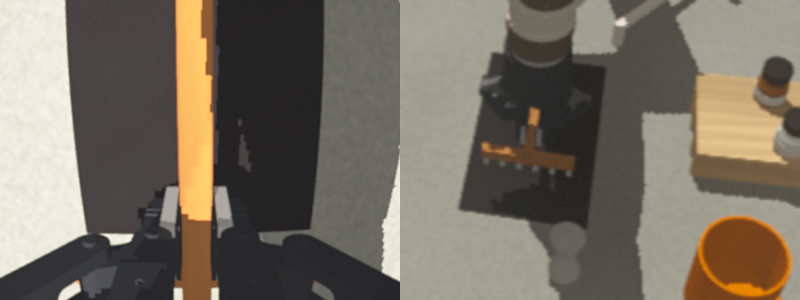

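The rake hangs over the middle of the mat, handle centred between mat edges (crop x 68–325, handle 195). Lower it.

```bash
python3 -m jog '[[0,0,0.004,0.001,-0.0014,0.03,0],[0,0,0.004,0.001,-0.0014,0.05,0],[0,0,0.004,0.001,-0.0014,0.056,0],[0,0,0.004,0.001,-0.0014,0.059,0],[0,0,0.004,0.001,-0.0014,0.061,0],[0,0,0.004,0.001,-0.0014,0.062,0],[0,0,0.004,0.001,-0.0014,0.0625,0]]'; python3 -c "
from h import *
st()"
```

```text
clock: 7.1
eef_pos: [0.5634, 0.1355, 0.0222]
tool_rot: [-0.011, 1.0, 0.0, 0.001]
ft_force: [-0.1, 0.5, 0.4]
grip_width: 0.0108
grasp_force: 58.8
t 7.1 tcp [0.5634 0.1355 0.0222] yaw 91.3 j [ 0.24  0.56 -0.09  0.92  0.    0.21] w 0.010770339026817144 gf 58.806028962135315 F [-0.1  0.5  0.4]
```

```bash
python3 -m jog '[[0,0,0,0,0,0.001,0.0],[0,0,0,0,0,0.001,0.04],[0,0,0,0,0,0,0.06],[0,0,0,0,0,0,0.06],[0,0,0,0,0,-0.04,0.06],[0,0,0,0,0,-0.1,0.06],[0,0,0,0.06,0,-0.1,0.06],[0,0,0,0.11,0,-0.1,0.06],[0,0,0,0.11,0,-0.1,0.06]]'; python3 - <<'E'
from h import *
st(); c=imaging.calibration("wrist"); p,d=imaging.camera("wrist"); cv2.imwrite("pics/w2.png",p[:,:,::-1]); print(c["R"],c["t"])
T,_=imaging.camera("top"); cv2.imwrite("pics/top2.png",T[:,:,::-1])
E
```

```text
clock: 8.22
eef_pos: [0.4477, 0.132, 0.1208]
tool_rot: [-0.012, 1.0, -0.001, -0.003]
ft_force: [0.9, -0.2, -0.4]
grip_width: 0.06
grasp_force: 0.0
t 8.225 tcp [0.4477 0.132  0.1208] yaw 91.37 j [ 0.29  0.26 -0.27  1.04  0.    0.26] w 0.059993039002440164 gf 0.0 F [ 0.9 -0.2 -0.4]
[[-0.02414527  0.99970789 -0.00106651]
 [ 0.96243637  0.02353364  0.2704855 ]
 [ 0.27043158  0.0055045  -0.96272346]] [-0.12096816 -0.43992647  0.15099457]
```

View pics/w2.png

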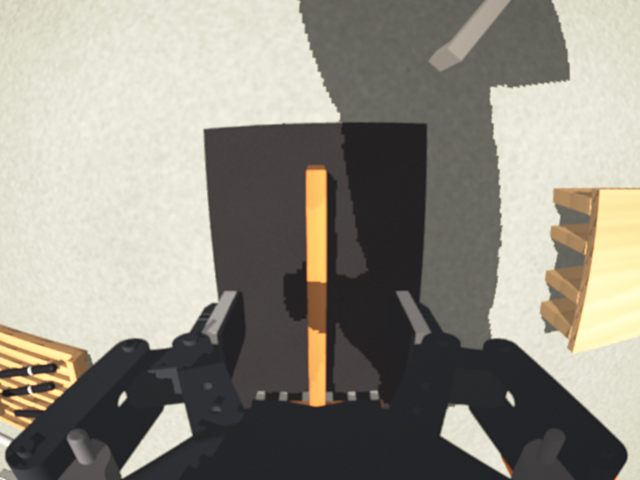

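```bash
python3 - <<'E'
from h import *
c=imaging.calibration("wrist"); print(wray(c,[(316,167),(317,300)],.044)); delta([.444,.1325,.02],91.5)
E
```

```text
[[0.40237632 0.13197013 0.044     ]
 [0.48820414 0.13463499 0.044     ]]
rot [ 0.0003  0.0015 -0.003 ] d [ 0.0094 -0.0004  0.1021]
```

```bash
python3 -m jog '[[0,0,0,0.0085,-0.0004,0.06,0.06],[0,0,0,0.0085,-0.0004,0.09,0.06],[0,0,0,0.0085,-0.0004,0.1,0.05],[0,0,0,0.0085,-0.0004,0.1,0.03],[0,0,0,0.0085,-0.0004,0.1,0],[0,0,0,0.0085,-0.0004,0.1,0],[0,0,0,0.0085,-0.0004,0.099,0],[0,0,0,0.0085,-0.0004,0.098,0],[0,0,0,0.0085,-0.0004,0.098,0]]'; python3 -c "
from h import *
st()"
```

```text
clock: 9.45
eef_pos: [0.4443, 0.1323, 0.0237]
tool_rot: [-0.011, 1.0, -0.0, -0.0]
ft_force: [-0.6, -0.7, 0.3]
grip_width: 0.0109
grasp_force: 58.7
t 9.45 tcp [0.4443 0.1323 0.0237] yaw 91.31 j [ 0.29  0.38 -0.41  0.79  0.    0.27] w 0.010899958482019828 gf 58.71455132961273 F [-0.6 -0.7  0.3]
```

```bash
python3 -c "
from h import *
delta([.3819,-.1575,.0937],85.2)"
```

```text
rot [-0.     -0.0002  0.1066] d [ 0.069  -0.2883 -0.07  ]
```

```bash
python3 -m jog '[[0,0,0,0,0,-0.03,0],[0,0,0,0,0,-0.07,0],[0,0,0,0.01,-0.04,-0.07,0],[0,0,0.03,0.02,-0.09,-0.07,0],[0,0,0.06,0.035,-0.14,-0.07,0],[0,0,0.09,0.045,-0.19,-0.07,0],[0,0,0.1066,0.055,-0.24,-0.07,0],[0,0,0.1066,0.069,-0.2883,-0.07,0],[0,0,0.1066,0.069,-0.2883,-0.07,0],[0,0,0.1066,0.069,-0.2883,-0.07,0]]'; python3 - <<'E'
from h import *
st(); delta([.3819,-.1575,.0417],85.2)
T,d=imaging.camera("top");S,ds=imaging.camera("scene"); np.savez("pics/t3.npz",T=T,d=d,S=S,ds=ds)
a=np.hstack([cv2.resize(T[150:300,340:480],(373,400)),cv2.resize(S[180:330,160:310],(400,400))]); cv2.imwrite("pics/c4.png",a[:,:,::-1])
E
```

```text
clock: 10.7
eef_pos: [0.3817, -0.1573, 0.0935]
tool_rot: [0.042, 0.999, 0.0, -0.0]
ft_force: [-0.8, -0.0, -1.6]
grip_width: 0.0109
grasp_force: 58.9
t 10.7 tcp [ 0.3817 -0.1573  0.0935] yaw 85.15 j [-0.39  0.19 -0.45  0.93  0.   -0.31] w 0.010908326555794264 gf 58.87981832027435 F [-0.8 -0.  -1.6]
rot [ 0.0006 -0.0005 -0.0009] d [-0.0002 -0.0002  0.0518]
```

View pics/c4.png

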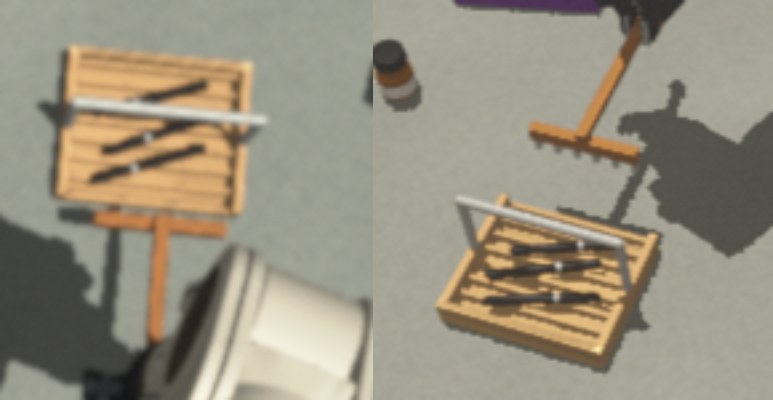

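Rake head hangs in front of the tray's near edge: top px (376,232)–(425,236); scene px (221,228)–(259,237). Triangulate for head height.

```bash
cat >> h.py <<'E'
def tri(ut,us):
    P=[np.array(imaging.calibration(n)["mtx"])@np.c_[imaging.calibration(n)["R"],imaging.calibration(n)["t"]] for n in("top","scene")]
    X=cv2.triangulatePoints(P[0],P[1],np.array(ut,float).T,np.array(us,float).T); return (X[:3]/X[3]).T
E
python3 - <<'E'
from h import *
X=tri([(376,232.1),(424.7,235.9)],[(258.6,237.4),(220.7,228.4)]); print(X,X.mean(0))
o=np.array([.626,-.178]);u=np.array([.9965,-.0837]);v=np.array([.0837,.9965]);m=X.mean(0)[:2]-o; print("tray xy of head",m@u,m@v)
# barrel ends, top, z=.02
q=lambda x,y:(340+x/2.667,150+y/2.667)
b=ray("top",[q(92,180),q(203,149),q(104,150),q(195,124),q(205,86),q(130,105)],.02)[:,:2]-o; print(np.c_[b@u,b@v].round(4))
D=np.load("pics/t3.npz"); hsv=cv2.cvtColor(D["T"],cv2.COLOR_RGB2HSV); m=cv2.inRange(hsv,(3,110,60),(14,255,255)); n,l,s,c=cv2.connectedComponentsWithStats(m)
for i in range(1,n):
    if s[i,4]>60 and 350<c[i][0]<450:
        print(s[i],c[i]); 
        a=D["d"][l==i]; vv,uu=np.argwhere(l==i).T; c0=imaging.calibration("top"); K=c0["mtx"]; 
        pc=np.c_[(uu-K[0,2])/K[0,0]*a,(vv-K[1,2])/K[1,1]*a,a]; W=(pc-c0["t"])@c0["R"]
        for j in range(220,275,6):
            k=vv==j
            if k.any(): print(j,np.median(W[k],0).round(4))
E
```

```text
[[ 0.53075513 -0.11566724  0.09786473]
 [ 0.52303382 -0.22151171  0.09685619]] [ 0.52689448 -0.16858948  0.09736046]
tray xy of head -0.09954631369981666 0.0010824553657062083
[[-0.0487  0.0514]
 [-0.0103 -0.0465]
 [-0.02    0.0427]
 [ 0.0122 -0.0378]
 [ 0.0488 -0.0445]
 [ 0.0242  0.0223]]
[375 229  50  50 494] [398.89068826 243.65384615]
232 [ 0.5304 -0.1532  0.1036]
238 [ 0.5165 -0.1906  0.1092]
244 [ 0.5021 -0.1668  0.1145]
250 [ 0.4884 -0.1642  0.1169]
256 [ 0.4755 -0.1639  0.1144]
262 [ 0.4625 -0.1623  0.1144]
268 [ 0.4492 -0.1612  0.116 ]
274 [ 0.4364 -0.1611  0.114 ]
```

```bash
python3 -m jog '[[0,0,0,0,0,0.03,0],[0,0,0,0,0,0.05,0],[0,0,0,0,0,0.0535,0],[0,0,0,-0.01,0,0.0535,0],[0,0,0,-0.02,0,0.0535,0],[0,0,0,-0.03,0,0.0535,0],[0,0,0,-0.035,0,0.0535,0],[0,0,0,-0.04,0,0.0535,0],[0,0,0,-0.045,0,0.0535,0],[0,0,0,-0.05,0,0.0535,0]]'; python3 - <<'E'
from h import *
st(); o=get_obs(); print("head x",(o["eef_pos"][:2]-[.626,-.178])@[.9965,-.0837]+.148)
E
```

```text
clock: 12.05
eef_pos: [0.432, -0.1617, 0.0401]
tool_rot: [0.042, 0.999, 0.0, -0.0]
ft_force: [-0.4, 1.0, -0.8]
grip_width: 0.0106
grasp_force: 58.9
t 12.05 tcp [ 0.432  -0.1617  0.0401] yaw 85.19 j [-0.36  0.35 -0.4   0.83  0.   -0.27] w 0.010624774318156747 gf 58.881776332855225 F [-0.4  1.  -0.8]
head x -0.04670643024510812
```

Now comb at 5 mm per row.

```bash
python3 -m jog '[[0,0,0,-0.005,0,0,0],[0,0,0,-0.01,0,0,0],[0,0,0,-0.015,0,0,0],[0,0,0,-0.02,0,0,0],[0,0,0,-0.025,0,0,0],[0,0,0,-0.03,0,0,0]]'; python3 - <<'E'
from h import *
st()
T,d=imaging.camera("top");S,ds=imaging.camera("scene")
a=np.hstack([cv2.resize(T[155:255,350:450],(400,400),interpolation=cv2.INTER_CUBIC),cv2.resize(S[240:330,180:270],(400,400),interpolation=cv2.INTER_CUBIC)]); cv2.imwrite("pics/c5.png",a[:,:,::-1])
E
```

```text
clock: 12.8
eef_pos: [0.4621, -0.1642, 0.0401]
tool_rot: [0.042, 0.999, 0.0, -0.0]
ft_force: [0.3, -0.4, -0.6]
grip_width: 0.0106
grasp_force: 58.9
t 12.8 tcp [ 0.4621 -0.1642  0.0401] yaw 85.2 j [-0.34  0.4  -0.32  0.85  0.   -0.26] w 0.01059933697284905 gf 58.88247907161713 F [ 0.3 -0.4 -0.6]
```

View pics/c5.png

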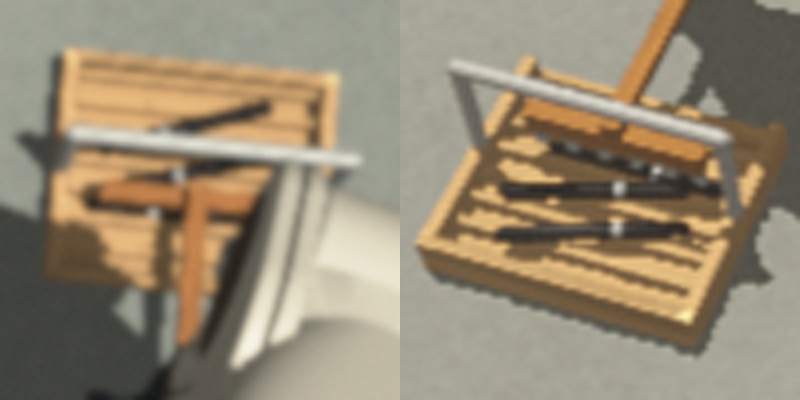

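Barrel 0 has turned parallel to the head (right crop, 550–720 × 145–190); the other two are still askew. Continue.

```bash
python3 -m jog '[[0,0,0,-0.005,0,0,0],[0,0,0,-0.01,0,0,0],[0,0,0,-0.015,0,0,0],[0,0,0,-0.02,0,0,0],[0,0,0,-0.025,0,0,0],[0,0,0,-0.03,0,0,0]]' | grep -E "force|pos"; python3 - <<'E'
from h import *
T,d=imaging.camera("top");S,ds=imaging.camera("scene")
a=np.hstack([cv2.resize(T[155:255,350:450],(400,400),interpolation=cv2.INTER_CUBIC),cv2.resize(S[240:330,180:270],(400,400),interpolation=cv2.INTER_CUBIC)]); cv2.imwrite("pics/c6.png",a[:,:,::-1])
E
```

```text
eef_pos: [0.492, -0.1667, 0.0401]
ft_force: [-0.1, -0.0, -1.9]
grasp_force: 58.9
```

View pics/c6.png

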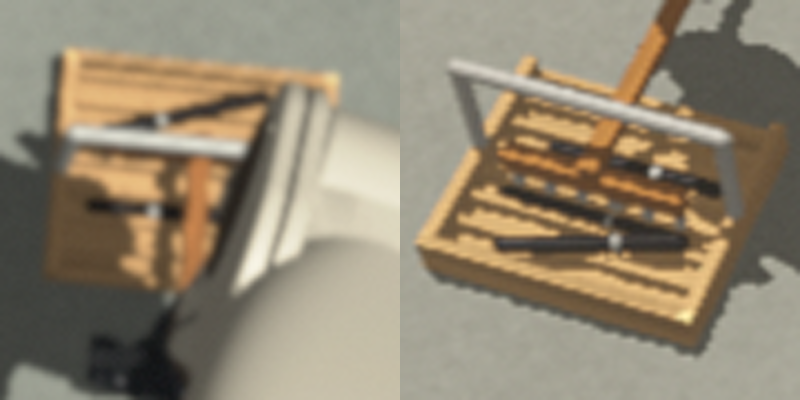

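Barrel 0 lies in a groove behind the head, barrel 1 is parallel at (500–690, 190–230), barrel 2 still slightly askew. That was the last picture; from here I go by numbers.

```bash
python3 -m jog '[[0,0,0,-0.005,0,0,0],[0,0,0,-0.01,0,0,0],[0,0,0,-0.015,0,0,0],[0,0,0,-0.02,0,0,0],[0,0,0,-0.025,0,0,0],[0,0,0,-0.03,0,0,0]]' | grep -E "force|pos"; cat >> h.py <<'E'
O2=np.array([.626,-.178]);U=np.array([.9965,-.0837]);V=np.array([.0837,.9965])
def barrels(z=.014):
    for n in ("scene","top"):
        p,d=imaging.camera(n); g=p.max(2)
        cor=np.array([[x,y] for x,y in((-.063,-.072),(-.063,.072),(.063,.072),(.063,-.072))]); W=np.c_[O2+cor[:,:1]*U+cor[:,1:]*V,np.full(4,.015)]
        M=np.zeros(g.shape,np.uint8); cv2.fillConvexPoly(M,proj(n,W).round().astype(int),1)
        m=((g<52)&(M>0)).astype(np.uint8); N,l,s,_=cv2.connectedComponentsWithStats(m,connectivity=8)
        for i in range(1,N):
            if s[i,4]>15:
                w=ray(n,np.argwhere(l==i)[:,::-1],z)[:,:2]-O2; q=np.c_[w@U,w@V]; e=np.linalg.svd(q-q.mean(0))[2][0]; e*=np.sign(e[1]); L=(q-q.mean(0))@e
                print(n,s[i,4],"mid",((q.min(0)+q.max(0))/2*1e3).round(1),"ang",np.degrees(np.arctan2(e[0],e[1])).round(1),"len",round(np.ptp(L)*1e3),"wid",round(np.ptp((q-q.mean(0))@[-e[1],e[0]])*1e3))
E
python3 -c "
from h import *
barrels()"
```

```text
eef_pos: [0.5219, -0.1692, 0.0401]
ft_force: [-0.6, -0.1, -1.4]
grasp_force: 58.9
scene 22 mid [-19.   43.5] ang 0.5 len 29 wid 5
scene 21 mid [ 47.3 -10.6] ang 0.9 len 44 wid 4
scene 17 mid [46.9 41. ] ang -1.1 len 33 wid 4
top 39 mid [ 37.  -27.2] ang -74.8 len 54 wid 5
top 29 mid [-18.5  45.7] ang -2.9 len 27 wid 6
top 31 mid [-54.1  10.2] ang -70.9 len 22 wid 12
```

```bash
sed -i 's/m=((g<52)&(M>0))/m=((g<75)\&(g-p.min(2).astype(int)<22)\&(M>0))/' h.py; python3 -m jog '[[0,0,0,0.006,0,0,0],[0,0,0,0.012,0,0,0],[0,0,0,0.012,0,0,0]]' | grep -E "pos|^clock|ft_f"; python3 -c "
from h import *
barrels()"
```

```text
clock: 14.98
eef_pos: [0.5085, -0.1681, 0.0401]
ft_force: [-0.5, 0.8, -0.2]
scene 17 mid [-18.4   6.3] ang 4.6 len 16 wid 7
scene 38 mid [-18.9  42.2] ang 0.0 len 34 wid 9
top 16 mid [55.3 44. ] ang -0.7 len 27 wid 3
top 146 mid [ 18.4 -13.6] ang -89.1 len 91 wid 59
top 34 mid [-18.8  43.2] ang 1.8 len 32 wid 7
top 20 mid [-59.    2.5] ang -8.2 len 15 wid 10
```

```bash
python3 -m jog '[[0,0,0,0.02,0,0,0],[0,0,0,0.045,0,0,0],[0,0,0,0.07,0,0,0],[0,0,0,0.095,0,0,0],[0,0,0,0.12,0,0,0],[0,0,0,0.12,0,0,0]]' | grep -E "pos|^clock|ft_f"; python3 - <<'E'
from h import *
barrels()
S,_=imaging.camera("scene")
# brightness profile across grooves (tray x) averaged along y, scene view, plane z=.016
for y in(-45,-30,-15,0,15,30,45):
    xs=np.arange(-62,63,4.); W=np.c_[O2+xs[:,None]/1e3*U+y/1e3*V,np.full(len(xs),.014)]; q=proj("scene",W).astype(np.float32)
    v=cv2.remap(S,q[:,0].reshape(1,-1),q[:,1].reshape(1,-1),cv2.INTER_LINEAR)[0].astype(int); print(y,' '.join(f"{a.max()}" for a in v)); print("   sat",' '.join(f"{a.max()-a.min()}" for a in v))
E
```

```text
clock: 15.82
eef_pos: [0.3883, -0.1578, 0.0401]
ft_force: [0.4, 0.2, -1.1]
scene 21 mid [-19.3  42.2] ang 0.9 len 34 wid 6
scene 37 mid [ 17.1 -27.8] ang 0.4 len 61 wid 4
scene 21 mid [17.2 27.8] ang 1.3 len 34 wid 4
top 28 mid [ 55.1 -11.3] ang 0.1 len 54 wid 3
top 32 mid [-17.9 -15. ] ang -0.7 len 51 wid 4
-45 180 181 200 154 154 132 171 210 219 176 94 99 176 213 129 179 224 222 177 88 63 148 210 140 197 222 221 175 104 150 187 213
   sat 71 23 16 15 54 60 78 95 99 82 32 34 80 96 60 82 97 97 83 33 19 66 93 65 89 97 97 81 43 64 84 95
-30 171 187 208 159 159 137 173 216 220 171 82 72 151 204 140 200 226 224 169 84 61 154 208 128 188 223 222 186 97 77 145 211
   sat 70 20 17 20 58 63 81 97 98 78 21 10 69 92 65 91 97 97 78 33 18 69 94 58 87 97 96 84 36 12 65 95
-15 185 177 199 157 166 128 158 222 223 175 82 82 154 214 135 174 226 224 168 86 59 145 213 134 152 221 224 177 91 81 144 209
   sat 77 23 16 18 62 59 73 98 96 81 21 17 69 95 63 80 99 98 78 34 15 65 95 62 70 98 98 81 32 14 63 94
0 178 187 210 160 156 141 178 222 225 176 86 68 151 210 139 175 227 225 175 89 58 151 212 132 169 224 226 184 97 78 135 208
   sat 72 22 17 19 55 66 83 96 99 80 23 13 73 95 64 83 99 98 79 35 15 69 95 62 77 97 99 86 35 11 60 94
15 185 174 202 160 168 125 168 222 223 177 115 99 155 217 136 174 227 227 191 93 60 149 218 152 202 225 224 175 97 80 138 207
   sat 82 25 16 19 61 56 78 97 97 79 18 17 68 95 64 80 99 97 88 37 16 67 96 71 91 97 98 81 36 13 60 93
30 188 184 208 159 155 135 140 215 227 179 89 68 148 216 143 146 227 228 175 91 63 151 216 131 170 225 227 188 100 82 123 198
   sat 76 24 17 15 53 62 67 96 99 80 22 13 72 97 67 71 99 98 80 37 19 66 96 62 78 98 99 87 39 10 52 90
45 182 170 204 159 136 120 160 223 225 174 74 70 152 218 136 173 227 228 195 100 65 136 214 141 160 224 227 190 101 75 120 204
   sat 81 25 17 16 36 47 75 98 98 80 15 16 69 97 64 79 97 98 89 43 21 64 94 64 76 99 98 89 41 12 51 93
```

Barrels lie at tray x = −18, +18, +54, parallel in grooves in both views. Return the rake to the mat.

```bash
python3 -c "
from h import *
delta([.4443,.1323,.0937],91.4)"
```

```text
rot [-0.0008  0.0024 -0.1081] d [-0.0283  0.2943 -0.0532]
```

```bash
python3 -m jog '[[0,0,0,0,0,-0.03,0],[0,0,0,0,0,-0.0535,0],[0,0,0,0,0.04,-0.0535,0],[0,0,0,0,0.09,-0.0535,0],[0,0,-0.03,0,0.14,-0.0535,0],[0,0,-0.06,-0.01,0.19,-0.0535,0],[0,0,-0.09,-0.02,0.24,-0.0535,0],[0,0,-0.108,-0.0283,0.2943,-0.0535,0],[0,0,-0.108,-0.0283,0.2943,-0.0535,0],[0,0,-0.108,-0.0283,0.2943,-0.0535,0]]'; python3 -c "
from h import *
delta([.4443,.1323,.0242],91.4)"
```

```text
clock: 17.23
eef_pos: [0.443, 0.133, 0.0934]
tool_rot: [-0.013, 1.0, -0.0, -0.0]
ft_force: [0.5, 0.2, -0.8]
grip_width: 0.0109
grasp_force: 59.0
rot [-0.0005 -0.0005  0.0008] d [-0.0014 -0.0007  0.0692]
```

```bash
python3 -m jog '[[0,0,0,-0.001,-0.0007,0.03,0],[0,0,0,-0.001,-0.0007,0.055,0],[0,0,0,-0.001,-0.0007,0.064,0],[0,0,0,-0.001,-0.0007,0.067,0],[0,0,0,-0.001,-0.0007,0.069,0],[0,0,0,-0.001,-0.0007,0.0698,0],[0,0,0,-0.001,-0.0007,0.0702,0]]'
```

```text
clock: 18.1
eef_pos: [0.4443, 0.1322, 0.0239]
tool_rot: [-0.012, 1.0, 0.0, 0.001]
ft_force: [0.7, 0.7, -1.0]
grip_width: 0.0106
grasp_force: 59.0
```

```bash
python3 -m jog '[[0,0,0,0,0,0.0007,0],[0,0,0,0,0,0.001,0.03],[0,0,0,0,0,0.0005,0.06],[0,0,0,0,0,0,0.06],[0,0,0,0,0,0,0.06],[0,0,0,0,0,-0.03,0.06],[0,0,0,0,0,-0.08,0.06],[0,0,0,0,0,-0.13,0.06],[0,0,0,0,0,-0.15,0.06]]' ; python3 -m jog '[[0,0,0,0.05,0,-0.02,0.06],[0,0,0,0.1,0,-0.03,0.06],[0,0,0,0.13,0,-0.03,0.06],[0,0,0,0.13,0,-0.03,0.06],[0,0,0,0.13,0,-0.03,0.06]]' | grep pos; python3 - <<'E'
from h import *
for n in("scene","top"):
    p,_=imaging.camera(n); hsv=cv2.cvtColor(p,cv2.COLOR_RGB2HSV); m=cv2.inRange(hsv,(3,100,50),(16,255,255)); N,l,s,c=cv2.connectedComponentsWithStats(m)
    for i in range(1,N):
        w=ray(n,[c[i]],.035)[0]
        if s[i,4]>60 and .3<w[0]<.7 and 0<w[1]<.25:
            q=ray(n,np.argwhere(l==i)[:,::-1],.036)[:,:2]; print(n,s[i],q.min(0),q.max(0))
    t0=np.load(f"pics/{n}0.npz")["p"].astype(int); df=(np.abs(p.astype(int)-t0).sum(2)>90).astype(np.uint8); df=cv2.erode(df,np.ones((3,3)))
    N,l,s,c=cv2.connectedComponentsWithStats(df); print(n,"changed",[tuple(s[i]) for i in range(1,N) if s[i,4]>15])
barrels(); st()
E
```

```text
clock: 19.23
eef_pos: [0.4455, 0.1325, 0.1768]
tool_rot: [-0.012, 1.0, 0.001, 0.003]
ft_force: [0.3, 0.3, -0.1]
grip_width: 0.0601
grasp_force: 0.0
eef_pos: [0.3147, 0.1291, 0.2037]
scene [329 228  46  70 751] [0.38909568 0.0805356 ] [0.6072237  0.19220118]
scene changed [(np.int32(368), np.int32(0), np.int32(43), np.int32(61), np.int32(898)), (np.int32(143), np.int32(11), np.int32(4), np.int32(10), np.int32(18)), (np.int32(138), np.int32(25), np.int32(56), np.int32(71), np.int32(1421)), (np.int32(318), np.int32(52), np.int32(25), np.int32(24), np.int32(196)), (np.int32(390), np.int32(54), np.int32(9), np.int32(5), np.int32(23)), (np.int32(192), np.int32(66), np.int32(243), np.int32(221), np.int32(11279)), (np.int32(317), np.int32(69), np.int32(8), np.int32(26), np.int32(117)), (np.int32(342), np.int32(88), np.int32(31), np.int32(17), np.int32(243)), (np.int32(346), np.int32(109), np.int32(13), np.int32(5), np.int32(38)), (np.int32(328), np.int32(144), np.int32(9), np.int32(11), np.int32(40)), (np.int32(332), np.int32(159), np.int32(10), np.int32(8), np.int32(51)), (np.int32(176), np
[... 2371 characters left out ...]
2(184), np.int32(406), np.int32(9), np.int32(7), np.int32(38)), (np.int32(314), np.int32(408), np.int32(21), np.int32(23), np.int32(246)), (np.int32(337), np.int32(434), np.int32(83), np.int32(46), np.int32(1491)), (np.int32(630), np.int32(474), np.int32(10), np.int32(6), np.int32(35))]
scene 20 mid [-19.3  42.8] ang 0.7 len 33 wid 6
scene 37 mid [ 17.1 -25.4] ang 0.3 len 61 wid 4
scene 22 mid [17.2 27.8] ang 0.6 len 34 wid 4
top 18 mid [55.5 44. ] ang 0.2 len 27 wid 3
top 36 mid [ 55.2 -12.5] ang 0.4 len 56 wid 4
top 35 mid [-18.  -13.8] ang -0.8 len 54 wid 4
t 20.05 tcp [0.3146 0.129  0.2032] yaw 91.36 j [ 0.39 -0.06 -0.41  1.23 -0.    0.37] w 0.059882080667571065 gf 0.0 F [-0.  -0.1  1.1]
```

```bash
python3 -c "
from workcell import workorder
print(workorder.job_done())"
```

```text
the job is handed in; nothing more can be done
None
```

The job is handed in at about 20 s on the robot's clock: all three barrels lie in grooves (tray x = −18, +18 and +54 mm), the rake stands inside the mat's edges, and the final camera views show no movement of the table jars, measure, carton or jug; for the two jars on the riser I have no final check, as the arm's shadow had changed that part of the top view.

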